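# Shake the long tube on the touch-operated tube shaker

## Task

Take the long tube out of the rack, stand it upright, foot down, in the rubber cup of the tube shaker and push the cup down with it until the cup's rim is level with the top of the metal collar around it. Keep it pressed there for at least three seconds, and finish while still gripping the tube and holding the cup down at that level. Press with the tube only, and leave the two short tubes in the rack and the beaker and the jar where they are.

Things in the scene. Friction and masses are not known exactly. Their poses are not given: they have to be found in the camera images.
- long_tube_mid (a point): centre (half-way up) of the long capped tube: off-white, 120 mm long, round body 17 mm in diameter tapering to 9 mm over the lowest 16 mm; dark cap, 21 mm in diameter, on the uppermost 14 mm. z runs along it from foot to cap. It stands foot down in any one of the rack's three holes, its foot 10 mm and its top 130 mm above the bench; 75 mm of it stand out above the rack.
- long_tube_foot (a point): centre of the flat foot of the long tube, 60 mm below its centre along its axis
- long_tube: the long tube as a body (25 to 50 g), origin at the centre of its foot, z towards the cap. Gripped about 35 mm above its centre, just below the cap, the fingertips stay clear of the rack and of the shaker.
- short_tube_a_mid (a point): centre of one of two short capped tubes, off-white and dark-capped like the long one and as thick, but 70 mm long; it stands in another hole of the rack, its top 80 mm above the bench. To be left in the rack.
- short_tube_b_mid (a point): centre of the other short tube, same as the first
- rack: blue-grey tube rack fixed to the bench, a block 55 mm (x) by 170 mm (y) by 55 mm high, origin at the centre of its underside. Three upright holes 19 mm wide and 45 mm deep in a row along its y axis, at y = -60, 0 and +60 mm, hold one tube each. Gripper fingers that close along its x axis stay clear of the neighbouring tubes.
- mixer: tube shaker fixed to the bench: grey box 160 mm (x) by 130 mm (y), its top 70 mm above the bench, origin at the centre of its underside, z up; on its top, in the middle, a metal collar 86 mm across (70 mm inside) whose upper edge is 105 mm above the bench, with the sprung dark grey rubber cup inside it
- collar_top (a point): centre of the circle of the collar's upper edge, 105 mm above the bench, on the cup's axis; does not move
- cup_rim (a point): centre of the mouth of the rubber cup; it moves with the cup and stands 10 mm above the collar's upper edge when the cup is free. The cup is round, 54 mm across outside at the rim; inside it is about 46 mm wide at the mouth and narrows to about 32 mm at its flat floor, 22 mm below the rim.
- cup (a joint): how far the cup is pushed down, in m: 0 = free, 0.010 = its rim level with the collar's upper edge, 0.020 = against its lower stop. A spring pushes it up: about 2 N starts it moving, about 6 N holds it at 0.010, about 10 N at 0.020. It springs back when let go.
- beaker: glass beaker, 64 mm across at the rim, 70 mm high, standing on the bench between the rack and the shaker, on the robot's side; origin at the centre of its underside, z up. A bystander.
- bottle: amber jar with a white lid, 52 mm across, 105 mm high, standing on the bench between the rack and the shaker, farther from the robot; origin at the centre of its underside, z up. A bystander.

How it is judged:
By the outcome, as a careful person would: the job done as asked, in the order asked, and still so for the second after the job is handed in, while the arm keeps its last pose, push and grip.
It also fails if it takes over 48 s, if anything falls off the work surface, if the arm or the gripper's body presses on something with over 40 N, if the wrist force passes 120 N, or if a joint passes its speed limit or range.

## Robot

A 6-joint arm with a two-finger parallel gripper is mounted at the origin on the work surface. World frame = base frame: x ahead of the robot, y to its left, z up, the work surface at z = 0. Lengths are in m, angles in rad, forces in N, time in s.
With the tool pointing down it reaches from about 0.35 to 0.85 m from the base axis. Payload 8.1 kg.
Tool frame: the origin (TCP) lies at the very end of the fingers, on their centre line; the grasp point (between the pads) lies 19 mm behind it; z points along the fingers, y is the direction in which the jaws open and shut (so a half turn about z gives the same grasp; the last joint's range is limited). The gripper opens to 93 mm and grips with 3 to 60 N. Pads are 15 mm wide; open, the fingers measure 128 mm over their backs; the gripper's body (75 mm by 188 mm) begins 65 mm behind the grasp point.
Start: joints at [-1.255, 0.13, 1.488, -0, 1.523, -0.085], TCP at [0.234, -0.552, 0.219] pointing down, gripper open.
Joint ranges: [-2.96, 2.96], [-0.89, 2.26], [0.02, 2.5], [-1.34, 4.48], [0, 2.73], [-2.66, 2.66]. Speed limits (rad/s): [2.39, 2.39, 2.79, 3.14, 3.14, 3.14].

## Interface

Orientations are given as a rotation vector (axis times angle).
In Python, from plant import * gives the robot as it stands.
- The arm moves only by the tool apply_moves, never from a script. Its argument "commands" is one flat list of numbers, 7 for each row, row after row: the shift along the world's x, y, z in cm, then the turn, a rotation vector about the world's x, y, z in rad, then the finger opening in cm, from 0 to 9.3. A call has 1 to 8 rows; each row shifts and turns the pose as measured when the row begins; what a row does not reach is not made up. A row lasts 1/8 s, in which the tool goes at most 62.5 mm and 10.7 degrees, less where a joint would pass 70% of its speed; a pose out of reach is approached as far as the arm can. A call with a gripper value outside its range is refused whole. The fingers move at their own pace and stop on an object; "squeeze" is the grip in N (left out, the last holds). Time passes only in rows, so rows that do not move let the fingers close. It gives the time, the measured TCP pose, the force and the opening at its end, in the units of the state.
- read_state(): the state, without advancing time (a new reading comes with each control period).
- read_camera(name): name is "scene" or "side" or "wrist"; returns (picture, depth): 400x640x3 uint8, blue, green, red; 400x640 float32, m along the optical axis (not along the pixel's ray), 0 where there is no reading.
- camera_model(name): a dict with "intrinsics" (3x3 intrinsics, pixels), "R" (3x3) and "t" (3): a world point X has camera coordinates R X + t. Camera axes: x right, y down, z forward; pixel columns grow to the right and rows downward; lengths in m; the calibration is good to about 2 mm. A picture is of the moment at which its call begins: read the wrist's pose just before it. camera_model takes no time and is no camera call; for the wrist camera it gives the pose at the moment of the call.
- close_job(): hands the job in, once; it reports no verdict.
Trained networks look in the newest picture that a camera, given by its name, has taken for a name from the list of things; names that differ only in an ending like _2 or _b are one class to them, and where a whole thing is asked for, a point or a joint stands for the part that bears it (a point fixed in the world has none). Each returns a list of dicts, best first, with "conf" (0 to 1); they miss things now and then, are a little off and sometimes report something else, mostly with a low value. They report only what shows in the picture. A call takes as long as a camera call.
- find_in(query, camera): "point" ([x, y, z] in m, in the coordinates of the camera as it stood for that picture, good to about 4 mm: the middle of the surface that is visible of it).
- cut_out(query, camera): "mask" (400x640 bool, what is visible of it).
- spot_point(query, camera): "point" ([x, y, z] in m, in the coordinates of the camera as it stood for that picture, good to about 4 mm: a listed point, or the origin of a listed thing).
The state is a dict: "t": time; "q": joint angles; "dq": joint speeds; "joint_torque": joint torques, N m; "tool_pos": TCP position; "orientation": TCP orientation; "force": force on the tool from outside, world axes, zero at the start; "wrist_torque": the same for the moment, N m; "opening": finger opening in m.
Only numpy, scipy, OpenCV 4.12 (cv2) and the standard library are available. Lean on these libraries where they do the work, as an engineer would, in place of code of your own. Each camera call takes 0.05 s, during which the arm holds its last target. There are 200 camera calls.

## Working session

There is one attempt and no reset: what is moved stays moved. The work goes in short steps, Python scripts to look and compute and a tool call to move; the robot and the scene stay as the last step left them, time stands still between calls to the robot, and variables do not carry over. Pictures are saved under pics/ and viewed, about 8 in all and at most 12, crops included, and the job is handed in when it is done.

Besides the shell and the picture viewer there is one more tool, called in YAML: its name, and indented under it one key for each argument. apply_moves: Moves the arm, as the interface text tells. Its arguments: {"type":"object","properties":{"commands":{"type":"array"},"squeeze":{"type":"number"}},"required":["commands"]}

```bash
mkdir -p pics; ls
cat > h.py <<'E'
from plant import *
import numpy as np, cv2
def w(p,cam):
    m=camera_model(cam); return np.array(m["R"]).T@(np.array(p)-np.array(m["t"]))
def px(X,cam):
    m=camera_model(cam); c=np.array(m["R"])@X+np.array(m["t"]); u=np.array(m["intrinsics"])@c; return u[:2]/u[2]
E
python3 - <<'E'
from h import *
s=read_state(); print(s)
ims=[]
for c in("scene","side"):
    im,d=read_camera(c); ims.append(im)
    np.save(c+"_d.npy",d); cv2.imwrite(f"pics/{c}0.png",im)
    for q in("long_tube_mid","long_tube_foot","short_tube_a_mid","rack","mixer","collar_top","cup_rim","beaker","bottle"):
        print(c,q,[(w(r["point"],c).round(3).tolist(),round(r["conf"],2)) for r in spot_point(q,c)[:3]])
E
```

```text
pics
{'t': 0.0, 'q': array([-1.25538135e+00,  1.31148814e-01,  1.48926763e+00,  3.70131436e-06,
        1.52296179e+00, -8.54020172e-02]), 'dq': array([-1.07349360e-05, -7.50141501e-05,  1.43969427e-03,  1.27504421e-03,
        1.48658650e-03, -5.06177204e-04]), 'joint_torque': array([ 3.29138211e-04, -5.59835565e+01, -4.91757739e+01,  7.68193323e-02,
        3.52111564e-02, -1.31708880e-04]), 'tool_pos': array([ 0.23395149, -0.55191059,  0.2176012 ]), 'orientation': array([-3.07697608e+00, -6.25042333e-01,  3.15911824e-04]), 'force': array([-0.21885451, -0.9433396 ,  0.14814817]), 'wrist_torque': array([-0.01856415,  0.00183997, -0.0107075 ]), 'opening': 0.09300651227542543}
scene long_tube_mid [([0.47, -0.191, 0.071], 0.65)]
scene long_tube_foot []
scene short_tube_a_mid [([0.491, -0.252, 0.045], 0.54), ([0.711, -0.003, 0.001], 0.39)]
scene rack [([0.49, -0.248, -0.001], 0.91), ([0.554, 0.238, 0.002], 0.34)]
scene mixer [([0.557, 0.239, 0.006], 0.55)]
scene collar_top [([0.557, 0.235, 0.107], 0.73), ([0.47, -0.192, 0.07], 0.66)]
scene cup_rim [([0.466, -0.199, 0.014], 0.65), ([0.557, 0.232, 0.115], 0.59)]
scene beaker [([0.714, -0.003, 0.004], 0.59), ([0.449, -0.006, 0.003], 0.55), ([0.467, -0.195, 0.069], 0.19)]
scene bottle [([0.446, -0.01, 0.002], 0.71), ([0.714, -0.004, 0.003], 0.57)]
side long_tube_mid [([0.463, -0.197, 0.072], 0.87)]
side long_tube_foot []
side short_tube_a_mid [([0.709, 0.001, -0.002], 0.73), ([0.489, -0.253, 0.048], 0.46)]
side rack [([0.487, -0.25, -0.005], 0.66)]
side mixer [([0.549, 0.234, -0.002], 0.89)]
side collar_top [([0.554, 0.238, 0.108], 0.87)]
side cup_rim [([0.557, 0.231, 0.117], 0.59)]
side beaker [([0.447, -0.007, 0.001], 0.66), ([0.555, 0.237, 0.107], 0.62)]
side bottle [([0.715, 0.003, -0.001], 0.81)]
```

View pics/scene0.png

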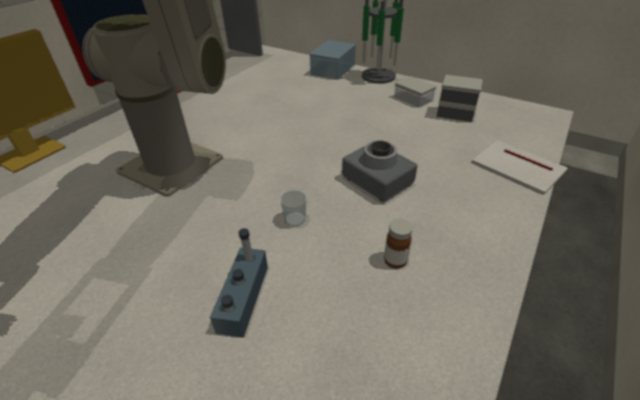

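View pics/side0.png

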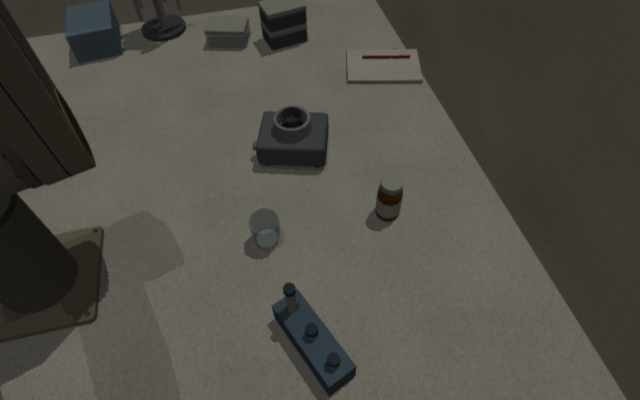

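Both views show the long tube standing at the shaker end of the rack: (248,240) in scene and (289,290) in side. The detections put it at about (0.467,-0.194), rack yaw about 0.37 rad, and the cup at about (0.556,0.235). The heights agree with the sizes given. I'm moving above the tube now.

apply_moves:
  commands: [2.9,4.4,0,0,0,0.18,9.3,2.9,4.4,0,0,0,0.18,9.3,2.9,4.4,0,0,0,0.18,9.3,2.9,4.4,0,0,0,0.18,9.3,2.9,4.4,0,0,0,0.18,9.3,2.9,4.4,0,0,0,0.18,9.3,2.9,4.4,0,0,0,0.18,9.3,2.9,4.4,0,0,0,0.18,9.3]

```text
t: 2.0
tool_pos: [0.4696, -0.1923, 0.2193]
orientation: [1.851, 2.533, 0.002]
force: [0.0, -0.6, 0.6]
opening: 0.093
```

```bash
cat >> h.py <<'E'
from scipy.spatial.transform import Rotation as Ro
def cloud(cam,d):
    m=camera_model(cam);K=np.array(m["intrinsics"]);v,u=np.mgrid[:400,:640]
    c=np.stack([(u-K[0,2])/K[0,0]*d,(v-K[1,2])/K[1,1]*d,d],-1)
    P=(c-np.array(m["t"]))@np.array(m["R"]); P[d<=0]=np.nan; return P
def yaw(s):
    R=Ro.from_rotvec(s["orientation"]).as_matrix(); return R,np.arctan2(R[1,1],R[0,1])
E
python3 - <<'E'
from h import *
s=read_state(); R,y=yaw(s); print(s["t"],s["tool_pos"],"yaw",y,R[:,2])
im,d=read_camera("wrist"); cv2.imwrite("pics/w1.png",im); P=cloud("wrist",d)
for q in("long_tube_mid","short_tube_a_mid","rack"):
    print(q,[(w(r["point"],"wrist").round(3).tolist(),round(r["conf"],2)) for r in spot_point(q,"wrist")[:3]])
z=P[...,2]
for n,lo,hi in(("cap",.122,.136),("short",.073,.084),("racktop",.05,.06)):
    m=(z>lo)&(z<hi)&(np.hypot(P[...,0]-.49,P[...,1]+.25)<.12); k,l,st,c=cv2.connectedComponentsWithStats(m.astype(np.uint8))
    for i in range(1,k):
        if st[i,4]>60:
            Q=P[l==i]; (cx,cy),(a,b),an=cv2.minAreaRect(Q[:,:2].astype(np.float32)*1000); print(n,st[i].tolist(),c[i].round(),Q.mean(0).round(4),"rect",round(cx),round(cy),round(a),round(b),round(an,1))
E
```

```text
2.0 [ 0.46955112 -0.19225326  0.21931393] yaw 0.30862328725618954 [ 0.00374676 -0.00129739 -0.99999214]
long_tube_mid [([0.468, -0.196, 0.071], 0.68)]
short_tube_a_mid [([0.488, -0.249, 0.048], 0.86)]
rack [([0.491, -0.253, 0.002], 0.68)]
cap [303, 191, 24, 25, 462] [315. 203.] [ 0.4684 -0.1901  0.1302] rect 469 -191 20 20 88.6
short [311, 231, 19, 20, 302] [320. 241.] [ 0.492  -0.2449  0.08  ] rect 492 -246 20 20 74.2
short [316, 279, 18, 19, 275] [324. 288.] [ 0.5155 -0.2996  0.0797] rect 516 -301 19 20 67.7
racktop [289, 158, 59, 140, 5111] [320. 225.] [ 0.4899 -0.2393  0.0557] rect 493 -247 55 171 23.2
```

View pics/w1.png

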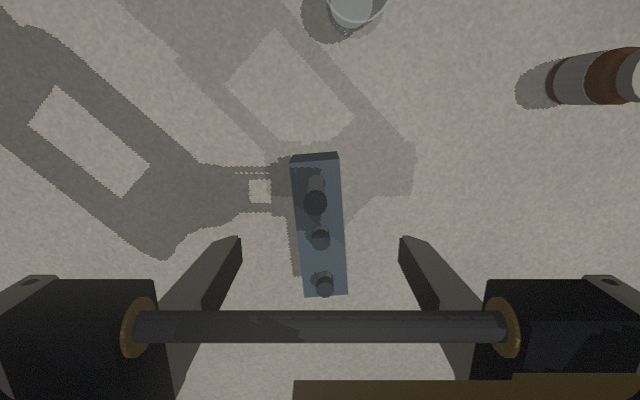

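The wrist picture shows the long tube's cap at (315,203), between the fingers. It measures (0.469,-0.191) at height 0.130, and the rack yaw is 0.405. I'll turn 0.096 rad and go down.

apply_moves:
  commands: [0,0.1,-4,0,0,0.096,9.3,0,0,-4,0,0,0,9.3,0,0,-3,0,0,0,9.3,0,0,-2.3,0,0,0,9.3,0,0,0,0,0,0,5]
  squeeze: 25

```text
t: 2.82
tool_pos: [0.4657, -0.1991, 0.0836]
orientation: [1.75, 2.602, -0.002]
force: [-0.7, 0.4, 0.2]
opening: 0.0872
```

apply_moves:
  commands: [0,0,0,0,0,0,0.5,0,0,0,0,0,0,0.5,0,0,0,0,0,0,0.5,0,0,0,0,0,0,0.5,0,0,0,0,0,0,0.5,0,0,0,0,0,0,0.5]

```text
t: 3.58
tool_pos: [0.4678, -0.2019, 0.0883]
orientation: [1.751, 2.593, -0.002]
force: [0.1, -0.6, 0.2]
opening: 0.0274
```

Run:
```python
from h import *
im,d=read_camera("wrist"); 
for i in range(3):
    s=read_state(); print(s["t"],s["tool_pos"],s["dq"].round(3),s["opening"],s["force"],yaw(s)); read_camera("side")
```

```text
3.625 [ 0.46782227 -0.20193031  0.08831008] [0.001 0.001 0.001 0.    0.    0.001] 0.023643503624359737 [ 0.28352696 -0.61373478  0.01860652] (array([[-0.37377193,  0.92746763,  0.0099163 ],
       [ 0.92745533,  0.37385112, -0.00787045],
       [-0.0110068 ,  0.00625517, -0.99991986]]), np.float64(0.38316565235669836))
3.675 [ 0.46775908 -0.20190363  0.08822662] [-0.001  0.004 -0.     0.001 -0.001  0.   ] 0.020324417673266724 [0.559679   0.82559375 1.68438055] (array([[-0.37380542,  0.9274559 ,  0.00974982],
       [ 0.92744299,  0.37388255, -0.00783178],
       [-0.01090892,  0.00611483, -0.9999218 ]]), np.float64(0.3831991872055874))
3.725 [ 0.46779879 -0.20193434  0.08826934] [ 0.001  0.002  0.    -0.002 -0.001  0.001] 0.02010789020159214 [-0.46581168  0.55884793  0.18712587] (array([[-0.37374134,  0.92748062,  0.00985413],
       [ 0.92746834,  0.37381962, -0.00783338],
       [-0.01094897,  0.00621173, -0.99992076]]), np.float64(0.383131579638192))
```

The tool drifted about 10 mm from the target during the still rows, so I'm opening, correcting and watching how rows execute.

apply_moves:
  commands: [0,0,0,0,0,0,5,0,0,0,0,0,0,5]

```text
t: 4.03
tool_pos: [0.4677, -0.2018, 0.0881]
orientation: [1.751, 2.594, -0.002]
force: [-0.7, 0.0, 0.8]
opening: 0.0356
```

apply_moves:
  commands: [0,0,0,0,0,0,6]

```text
t: 4.15
tool_pos: [0.4676, -0.2018, 0.088]
orientation: [1.751, 2.594, -0.002]
force: [-0.1, -0.0, -0.3]
opening: 0.0454
```

apply_moves:
  commands: [0,0,0,0,0,0,6]

```text
t: 4.28
tool_pos: [0.4676, -0.2018, 0.088]
orientation: [1.751, 2.594, -0.002]
force: [-0.3, 0.8, -0.0]
opening: 0.0554
```

Run:
```python
from h import *
s=read_state(); print(s["tool_pos"])
im,d=read_camera("wrist"); cv2.imwrite("pics/w2.png",im); P=cloud("wrist",d)
z=P[...,2]; m=(z>.12)&(z<.137)&(np.hypot(P[...,0]-.469,P[...,1]+.191)<.03)
Q=P[m]; print(len(Q), Q.mean(0) if len(Q) else '', cv2.minAreaRect(Q[:,:2].astype(np.float32)*1000))
```

```text
[ 0.46756689 -0.20180964  0.08796542]
2377 [ 0.47231353 -0.19234991  0.12931567] ((477.3910827636719, -194.45591735839844), (43.702335357666016, 21.448951721191406), 10.022552490234375)
```

View pics/w2.png

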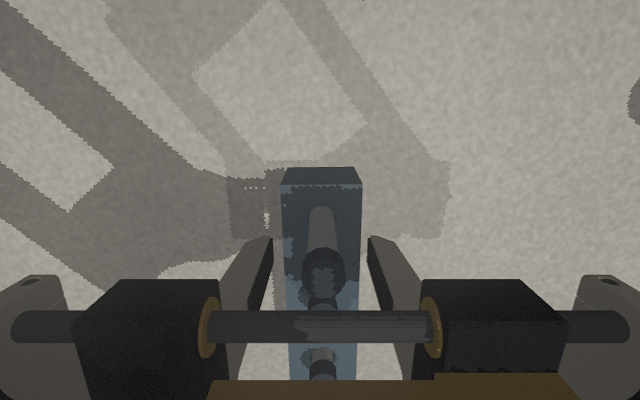

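The cap at (322,270) is still upright and between the fingers, but about 10 mm ahead of the finger line. I'm correcting that.

apply_moves:
  commands: [0.1,1.0,-0.2,0,0,0.02,6,0,0,0,0,0,0,6]

```text
t: 4.58
tool_pos: [0.4685, -0.191, 0.0857]
orientation: [1.724, 2.613, -0.001]
force: [-0.1, 0.6, 0.0]
opening: 0.06
```

Run:
```python
from h import *
im,d=read_camera("wrist"); s=read_state(); print(s["tool_pos"],yaw(s)[1]); cv2.imwrite("pics/w3.png",im); P=cloud("wrist",d)
z=P[...,2]; m=(z>.122)&(z<.137)&(np.hypot(P[...,0]-.469,P[...,1]+.191)<.03)
k,l,st,c=cv2.connectedComponentsWithStats(m.astype(np.uint8))
for i in range(1,k):
    if st[i,4]>100: print(st[i],P[l==i].mean(0),cv2.minAreaRect(P[l==i][:,:2].astype(np.float32)*1000))
```

```text
[ 0.46864164 -0.19141452  0.08589016] 0.4041036575764374
[381 269  10  41 242] [ 0.49511458 -0.17933349  0.12969492] ((495.5126647949219, -180.19517517089844), (0.9182365536689758, 16.137012481689453), 21.5498046875)
[ 288  271   44   39 1461] [ 0.4639951  -0.19392878  0.12967605] ((464.1379699707031, -194.7664031982422), (20.25872230529785, 16.07552146911621), 21.270854949951172)
```

apply_moves:
  commands: [0,0,0,0,0,0,0.5,0,0,0,0,0,0,0.5,0,0,0,0,0,0,0.5,0,0,0,0,0,0,0.5,0,0,0,0,0,0,0.5,0,0,0,0,0,0,0.5]
  squeeze: 25

```text
t: 5.38
tool_pos: [0.4686, -0.1917, 0.0861]
orientation: [1.724, 2.612, -0.002]
force: [-0.7, 0.2, 0.8]
opening: 0.0205
```

Run:
```python
from h import *
im,d=read_camera("wrist"); s=read_state(); print(s["t"],s["tool_pos"],yaw(s),s["opening"],s["force"]); cv2.imwrite("pics/w4.png",im[150:,150:490])
```

```text
5.425 [ 0.46855095 -0.1917281   0.08603252] (array([[-0.39292883,  0.9195212 ,  0.00936475],
       [ 0.91950394,  0.39300174, -0.00788273],
       [-0.0109287 ,  0.00551357, -0.99992508]]), np.float64(0.40390021776920465)) 0.020369334889148216 [-2.23410141  0.08526512  0.6122047 ]
```

View pics/w4.png

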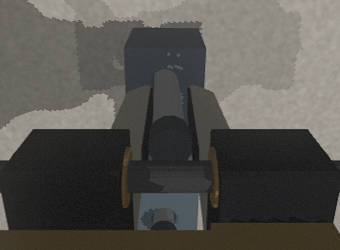

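apply_moves:
  commands: [0,0,0,0,0,0,0.5,0,0,0,0,0,0,0.5]

```text
t: 5.68
tool_pos: [0.4686, -0.1917, 0.0861]
orientation: [1.724, 2.612, -0.002]
force: [-0.2, 0.0, 0.4]
opening: 0.0205
```

The opening stays at 20.5 mm, so the pads are on the 21 mm cap. I'm regripping 10 mm lower, on the body.

apply_moves:
  commands: [0,0,0,0,0,0,4,0,0,0,0,0,0,4,0,0,-1.0,0,0,0,4,0,0,0,0,0,0,4,0,0,0,0,0,0,0.5,0,0,0,0,0,0,0.5,0,0,0,0,0,0,0.5,0,0,0,0,0,0,0.5]

```text
t: 6.68
tool_pos: [0.4684, -0.1916, 0.075]
orientation: [1.724, 2.612, -0.002]
force: [-0.1, 0.6, -0.3]
opening: 0.0202
```

apply_moves:
  commands: [0,0,0,0,0,0,0.5,0,0,0,0,0,0,0.5]

```text
t: 6.92
tool_pos: [0.4683, -0.1916, 0.075]
orientation: [1.724, 2.612, -0.002]
force: [0.3, -0.4, -1.1]
opening: 0.0205
```

apply_moves:
  commands: [0,0,2,0,0,0,0.5,0,0,4,0,0,0,0.5,0,0,4,0,0,0,0.5,0,0,4,0,0,0,0.5,0,0,0,0,0,0,0.5,0,0,0,0,0,0,0.5]

```text
t: 7.68
tool_pos: [0.4672, -0.1906, 0.218]
orientation: [1.725, 2.613, -0.001]
force: [-0.2, -0.1, -0.6]
opening: 0.0203
```

```bash
cat >> h.py <<'E'
def look(names,cams=("scene","side")):
    s=read_state(); print(s["t"],s["tool_pos"].round(4),"yaw",yaw(s)[1].round(3),"tz",yaw(s)[0][:,2].round(4),s["opening"].round(4),s["force"].round(2))
    for c in cams:
        im,d=read_camera(c); cv2.imwrite(f"pics/{c}_{s['t']:.2f}.png",im); np.save("d_"+c+".npy",d)
        for q in names: print(c,q,[(w(r["point"],c).round(4).tolist(),round(r["conf"],2)) for r in spot_point(q,c)[:2]])
E
python3 - <<'E'
from h import *
look(("long_tube_mid","long_tube_foot","short_tube_a_mid"))
a=cv2.imread(f"pics/scene_{7.68:.2f}.png")
import glob,os
fs=sorted(glob.glob("pics/s*_*.png"),key=os.path.getmtime)[-2:]
p=[]
for f in fs:
    c="scene" if "scene" in f else "side"; im=cv2.imread(f); u=px(np.array([.469,-.191,.17]),c).astype(int)
    x0,y0=max(u[0]-70,0),max(u[1]-80,0); p.append(cv2.resize(im[y0:y0+150,x0:x0+140],(392,420)))
cv2.imwrite("pics/lift.png",np.hstack(p))
E
```

```text
Traceback (most recent call last):
  File "h.py", line 15, in look
    s=read_state(); print(s["t"],s["tool_pos"].round(4),"yaw",yaw(s)[1].round(3),"tz",yaw(s)[0][:,2].round(4),s["opening"].round(4),s["force"].round(2))
                                                                                                              ^^^^^^^^^^^^^^^^^^
AttributeError: 'float' object has no attribute 'round'
```

```bash
sed -i 's/s\["opening"\].round(4)/round(s["opening"],4)/' h.py
cat >> h.py <<'E'
import glob,os
def crop(X,name):
    p=[]
    for f in sorted(glob.glob("pics/s*_*.png"),key=os.path.getmtime)[-2:]:
        c="scene" if "scene" in f else "side"; im=cv2.imread(f); u=px(np.array(X),c).astype(int)
        x0,y0=min(max(u[0]-70,0),500),min(max(u[1]-75,0),250); print(c,x0,y0); p.append(cv2.resize(im[y0:y0+150,x0:x0+140],(392,420)))
    cv2.imwrite(name,np.hstack(p))
E
python3 - <<'E'
from h import *
look(("long_tube_mid","long_tube_foot","short_tube_a_mid"))
crop([.469,-.191,.17],"pics/lift.png")
E
```

```text
7.675 [ 0.4672 -0.1906  0.218 ] yaw 0.404 tz [ 0.008  -0.0063 -0.9999] 0.0203 [-0.18 -0.13 -0.57]
scene long_tube_mid [([0.4663, -0.1933, 0.2131], 0.61), ([0.5545, 0.2381, 0.0045], 0.4)]
scene long_tube_foot [([0.4675, -0.1929, 0.1555], 0.66), ([0.5563, 0.2343, 0.1157], 0.42)]
scene short_tube_a_mid [([0.4908, -0.2518, 0.0467], 0.58)]
side long_tube_mid [([0.4668, -0.1954, 0.213], 0.76)]
side long_tube_foot [([0.4654, -0.1934, 0.1534], 0.96)]
side short_tube_a_mid [([0.492, -0.2527, 0.0476], 0.54)]
scene 172 139
side 217 197
```

View pics/lift.png

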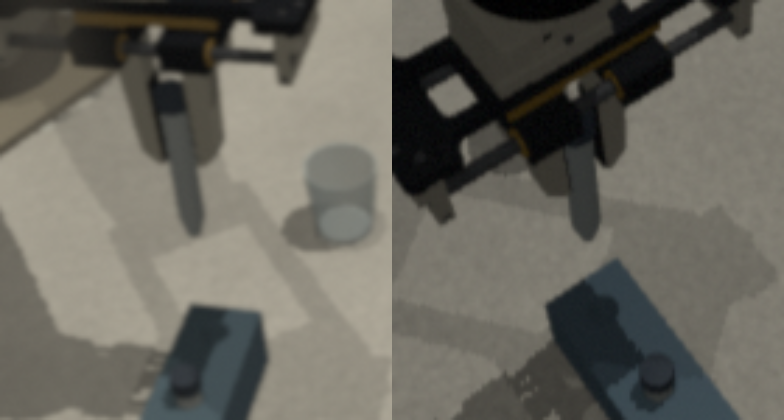

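The crop shows the tube held upright, foot at about (195,230) in the scene half. The detections put the foot at about (0.4665,-0.193,0.154), matching the expected TCP minus 0.065. The short tubes are still in the rack. I'm carrying it to the cup.

apply_moves:
  commands: [1.1,5.3,0,0,0,0,0.5,1.1,5.3,0,0,0,0,0.5,1.1,5.3,0,0,0,0,0.5,1.1,5.3,0,0,0,0,0.5,1.1,5.3,0,0,0,0,0.5,1.1,5.3,0,0,0,0,0.5,1.1,5.3,0,0,0,0,0.5,1.1,5.3,0,0,0,0,0.5]
  squeeze: 35

```text
t: 9.07
tool_pos: [0.5552, 0.2426, 0.2163]
orientation: [1.736, 2.606, -0.004]
force: [0.7, -0.9, -0.1]
opening: 0.0198
```

apply_moves:
  commands: [0,0,0,0,0,0,0.5,0,0,0,0,0,0,0.5]

```text
t: 9.32
tool_pos: [0.5545, 0.246, 0.2147]
orientation: [1.731, 2.612, -0.006]
force: [0.0, -0.3, -0.3]
opening: 0.0201
```

Run:
```python
from h import *
look(("long_tube_mid","long_tube_foot","cup_rim","collar_top"))
P=cloud("wrist",read_camera("wrist")[1]); cv2.imwrite("pics/w5.png",read_camera("wrist")[0])
for c in("scene","side"):
    Q=cloud(c,np.load("d_"+c+".npy")); z=Q[...,2]; r=np.hypot(Q[...,0]-.556,Q[...,1]-.234)
    for n,lo,hi in(("rim",.111,.12),("collar",.1,.109)):
        A=Q[(z>lo)&(z<hi)&(r<.05)]; print(c,n,len(A),A.min(0).round(3),A.max(0).round(3),np.median(A[:,2]).round(4)) if len(A) else print(c,n,0)
crop([.556,.235,.13],"pics/cup1.png")
```

```text
9.325 [0.5545 0.246  0.2147] yaw 0.4 tz [ 0.0049 -0.0077 -1.    ] 0.0201 [ 0.05 -0.26 -0.27]
scene long_tube_mid [([0.5575, 0.2458, 0.2109], 0.75), ([0.5545, 0.2346, 0.0026], 0.25)]
scene long_tube_foot [([0.5537, 0.2435, 0.1531], 0.89)]
scene cup_rim [([0.5531, 0.2311, 0.1168], 0.72)]
scene collar_top [([0.5567, 0.234, 0.1057], 0.67)]
side long_tube_mid [([0.5519, 0.2385, 0.2131], 0.61)]
side long_tube_foot [([0.5534, 0.2414, 0.1507], 0.95)]
side cup_rim [([0.5563, 0.2308, 0.1124], 0.83)]
side collar_top [([0.5563, 0.2371, 0.1078], 0.9)]
scene rim 98 [0.529 0.208 0.111] [0.58  0.261 0.119] 0.1152
scene collar 295 [0.512 0.19  0.1  ] [0.597 0.274 0.109] 0.1053
side rim 129 [0.527 0.208 0.111] [0.579 0.262 0.118] 0.1143
side collar 408 [0.511 0.191 0.1  ] [0.595 0.278 0.109] 0.1048
scene 311 65
side 221 33
```

View pics/cup1.png

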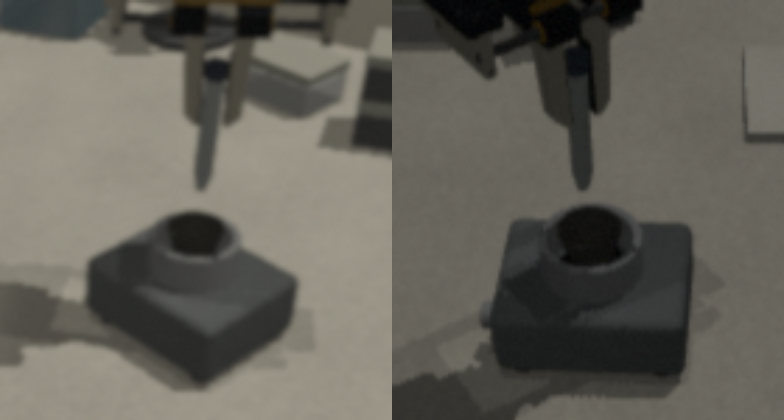

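The tube is upright above the cup. Depth puts the cup axis at about (0.554,0.2345) with its rim at 0.115, and the foot is about 9 mm too far in +y. I'll correct that and lower to just above the floor, then approach contact.

apply_moves:
  commands: [0,-0.9,0,0,0,0,0.5,0,0,0,0,0,0,0.5,0,0,-2.5,0,0,0,0.5,0,0,0,0,0,0,0.5]

```text
t: 10.42
tool_pos: [0.5549, 0.2359, 0.1903]
orientation: [1.732, 2.61, -0.003]
force: [-0.4, 0.5, 0.6]
opening: 0.02
```

apply_moves:
  commands: [0,0,-1.5,0,0,0,0.5,0,0,0,0,0,0,0.5]

```text
t: 10.68
tool_pos: [0.5555, 0.2361, 0.1757]
orientation: [1.732, 2.609, -0.002]
force: [1.0, -0.7, -0.1]
opening: 0.0203
```

apply_moves:
  commands: [0,0,-1.4,0,0,0,0.5,0,0,0,0,0,0,0.5]

```text
t: 10.92
tool_pos: [0.5557, 0.2363, 0.1614]
orientation: [1.732, 2.609, -0.001]
force: [0.2, -0.7, -0.3]
opening: 0.0202
```

apply_moves:
  commands: [0,0,-0.3,0,0,0,0.5,0,0,0,0,0,0,0.5]

```text
t: 11.18
tool_pos: [0.556, 0.2364, 0.1586]
orientation: [1.731, 2.609, 0.0]
force: [0.7, -0.3, 0.1]
opening: 0.0202
```

apply_moves:
  commands: [0,0,-0.3,0,0,0,0.5,0,0,0,0,0,0,0.5]

```text
t: 11.42
tool_pos: [0.5567, 0.2366, 0.1566]
orientation: [1.73, 2.608, 0.003]
force: [-1.0, -0.2, 3.4]
opening: 0.0199
```

apply_moves:
  commands: [0,0,-0.3,0,0,0,0.5,0,0,0,0,0,0,0.5]

```text
t: 11.68
tool_pos: [0.5569, 0.2368, 0.1542]
orientation: [1.73, 2.607, 0.003]
force: [-1.5, 0.1, 2.8]
opening: 0.0203
```

Contact came at about TCP 0.158 with roughly 3 N, as expected from the spring. I keep pressing and then check with the cameras.

apply_moves:
  commands: [0,0,-0.3,0,0,0,0.5,0,0,0,0,0,0,0.5]

```text
t: 11.92
tool_pos: [0.557, 0.2367, 0.1515]
orientation: [1.73, 2.607, 0.004]
force: [-1.8, -1.0, 4.5]
opening: 0.0202
```

apply_moves:
  commands: [0,0,-0.3,0,0,0,0.5,0,0,0,0,0,0,0.5]

```text
t: 12.18
tool_pos: [0.5571, 0.2368, 0.1489]
orientation: [1.73, 2.607, 0.004]
force: [-2.4, -1.0, 4.8]
opening: 0.02
```

```bash
cat >> h.py <<'E'
def rim():
    for c in("scene","side"):
        zs=[];ks=[]
        for i in range(4):
            Q=cloud(c,read_camera(c)[1]); z=Q[...,2]; r=np.hypot(Q[...,0]-.554,Q[...,1]-.2345)
            a=(r>.0235)&(r<.0268)&(z>.09)&(z<.122); b=(r>.0365)&(r<.0415)&(z>.095)&(z<.112)
            zs+=z[a].tolist(); ks+=z[b].tolist()
        print(c,"rim",len(zs),np.percentile(zs,[25,50,75]).round(4),"collar",len(ks),np.percentile(ks,[25,50,75]).round(4))
    f=[]
    for i in range(6): read_camera("side"); f.append(read_state()["force"])
    print("force",np.mean(f,0).round(2))
E
python3 - <<'E'
from h import *
look(("cup_rim","long_tube_foot")); rim(); s=read_state(); print(s["t"],s["tool_pos"])
crop([.556,.235,.13],"pics/cup2.png")
E
```

```text
12.175 [0.5571 0.2368 0.1489] yaw 0.399 tz [ 0.0121 -0.0049 -0.9999] 0.02 [-2.39 -0.96  4.85]
scene cup_rim [([0.5568, 0.2326, 0.1068], 0.67)]
scene long_tube_foot [([0.5565, 0.2319, 0.0841], 0.51)]
side cup_rim [([0.5531, 0.2331, 0.1062], 0.72), ([0.5531, 0.2318, 0.1432], 0.48)]
side long_tube_foot [([0.5537, 0.2339, 0.0837], 0.71)]
scene rim 279 [0.1025 0.1056 0.1071] collar 477 [0.1041 0.1056 0.1065]
side rim 361 [0.1021 0.1052 0.1068] collar 785 [0.1026 0.1045 0.1057]
force [-2.37 -1.37  5.32]
13.175 [0.55710752 0.23680605 0.14920181]
scene 311 65
side 221 33
```

View pics/cup2.png

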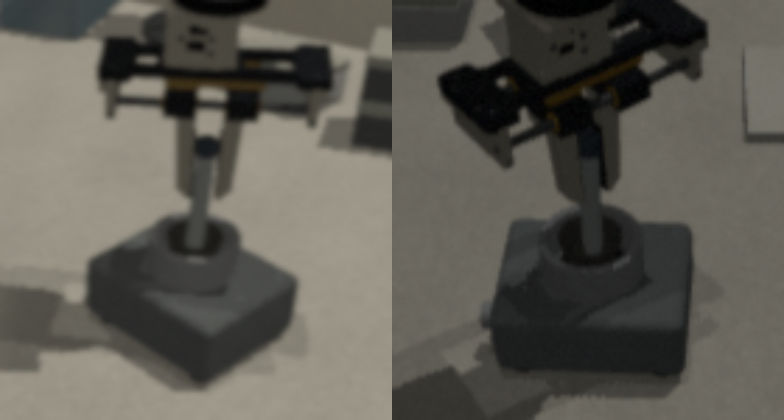

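The cup is nearly down: rim about 1 mm high, 5.3 N, TCP about 9 mm below contact. I'll press about 1 mm more and ease the small sideways load.

apply_moves:
  commands: [-0.15,-0.1,-0.1,0,0,0,0.5,0,0,0,0,0,0,0.5]

```text
t: 13.42
tool_pos: [0.5567, 0.2362, 0.1494]
orientation: [1.729, 2.605, 0.008]
force: [-1.6, -0.5, 4.6]
opening: 0.0201
```

Run:
```python
from h import *
look(("cup_rim","long_tube_foot")); rim(); s=read_state(); print(s["t"],s["tool_pos"])
```

```text
13.425 [0.5567 0.2362 0.1494] yaw 0.399 tz [ 0.0152 -0.0038 -0.9999] 0.0201 [-1.62 -0.5   4.62]
scene cup_rim [([0.558, 0.2326, 0.1101], 0.48), ([0.5542, 0.2397, 0.0009], 0.41)]
scene long_tube_foot [([0.5541, 0.2316, 0.0862], 0.71)]
side cup_rim [([0.5553, 0.2324, 0.1046], 0.79)]
side long_tube_foot [([0.5567, 0.2303, 0.0846], 0.66)]
scene rim 267 [0.1026 0.1059 0.1075] collar 481 [0.1044 0.1057 0.1065]
side rim 331 [0.1027 0.1055 0.1069] collar 759 [0.1028 0.1047 0.1058]
force [-0.76 -0.1   5.03]
14.425 [0.5567287  0.2362229  0.14939291]
```

apply_moves:
  commands: [0,0,-0.2,0,0,0,0.5,0,0,0,0,0,0,0.5]

```text
t: 14.68
tool_pos: [0.5571, 0.2363, 0.1483]
orientation: [1.729, 2.605, 0.009]
force: [-2.7, -1.0, 6.5]
opening: 0.0202
```

```bash
cat >> h.py <<'E'
def rim2():
    # highest point per azimuth sector in rim annulus vs collar annulus
    for c in("scene","side"):
        Z=[]
        for i in range(6): Z.append(read_camera(c)[1])
        Z=np.array(Z); Z[Z<=0]=np.nan; Q=cloud(c,np.nan_to_num(np.nanmedian(Z,0))); z=Q[...,2]
        dx,dy=Q[...,0]-.554,Q[...,1]-.2345; r=np.hypot(dx,dy); t=((np.arctan2(dy,dx)+np.pi)/(2*np.pi)*12).astype(float)
        out=[]
        for k in range(12):
            s=(t>=k)&(t<k+1); a=z[s&(r>.021)&(r<.030)&(z<.122)&(z>.095)]; b=z[s&(r>.033)&(r<.044)&(z<.12)&(z>.095)]
            out.append((round(1e3*a.max(),1) if len(a)>2 else None, round(1e3*b.max(),1) if len(b)>2 else None))
        print(c,out)
E
python3 - <<'E'
from h import *
look(("cup_rim","long_tube_foot")); rim(); rim2(); s=read_state(); print(s["t"],s["tool_pos"])
E
```

```text
14.675 [0.5571 0.2363 0.1483] yaw 0.399 tz [ 0.016  -0.0036 -0.9999] 0.0202 [-2.71 -1.03  6.48]
scene cup_rim [([0.5567, 0.2329, 0.1085], 0.62)]
scene long_tube_foot [([0.5552, 0.2346, 0.0875], 0.66)]
side cup_rim [([0.5549, 0.2327, 0.1071], 0.5), ([0.5541, 0.2379, 0.0005], 0.31)]
side long_tube_foot [([0.557, 0.2336, 0.0815], 0.84), ([0.5544, 0.2366, 0.1081], 0.22)]
scene rim 267 [0.1022 0.1049 0.1062] collar 473 [0.1044 0.1057 0.1064]
side rim 359 [0.1016 0.1044 0.1059] collar 754 [0.1032 0.1048 0.1058]
force [-2.14 -1.07  5.8 ]
scene [(np.float64(106.6), np.float64(106.7)), (np.float64(107.0), np.float64(106.6)), (np.float64(107.2), np.float64(107.0)), (np.float64(107.0), np.float64(106.3)), (np.float64(107.4), np.float64(106.9)), (np.float64(107.0), np.float64(106.9)), (np.float64(106.8), np.float64(106.5)), (np.float64(106.6), np.float64(106.9)), (np.float64(106.5), np.float64(107.2)), (None, np.float64(106.4)), (np.float64(107.0), np.float64(106.8)), (np.float64(106.6), np.float64(107.0))]
side [(np.float64(106.6), np.float64(106.8)), (np.float64(106.3), np.float64(106.1)), (np.float64(107.4), np.float64(106.0)), (np.float64(106.7), np.float64(106.3)), (np.float64(105.8), np.float64(106.5)), (np.float64(106.5), np.float64(107.0)), (np.float64(105.5), np.float64(106.3)), (np.float64(105.9), np.float64(106.4)), (None, np.float64(104.9)), (np.float64(106.0), np.float64(106.9)), (np.float64(106.8), np.float64(106.3)), (np.float64(106.7), np.float64(106.4))]
16.275 [0.55706093 0.23633062 0.14836117]
```

The rim and the collar edge now agree to about 0.3 mm in both cameras, with 5.8 N. I'll hold without new rows, since camera calls keep the last target, and monitor.

Run:
```python
from h import *
f=[]
for i in range(40): read_camera("side"); s=read_state(); f.append([*s["force"],s["tool_pos"][2]*1e3])
f=np.array(f); print(s["t"],f[:10].mean(0),f[-10:].mean(0),s["opening"])
rim2(); look(("cup_rim","short_tube_a_mid","beaker","bottle"),("scene",))
```

```text
18.275 [ -2.1601997   -0.86100357   5.68598561 148.36967929] [ -2.13766427  -0.80099222   5.63802801 148.37029086] 0.02022390063303193
scene [(np.float64(106.8), np.float64(106.6)), (np.float64(107.4), np.float64(106.9)), (np.float64(107.5), np.float64(106.9)), (np.float64(106.9), np.float64(106.9)), (np.float64(107.2), np.float64(106.7)), (np.float64(106.9), np.float64(107.0)), (np.float64(107.0), np.float64(106.8)), (np.float64(107.4), np.float64(106.9)), (np.float64(107.1), np.float64(106.8)), (None, np.float64(106.2)), (np.float64(106.4), np.float64(106.8)), (np.float64(107.5), np.float64(107.5))]
side [(np.float64(106.0), np.float64(106.5)), (np.float64(105.9), np.float64(106.2)), (np.float64(106.4), np.float64(106.1)), (np.float64(107.0), np.float64(105.8)), (np.float64(106.2), np.float64(106.3)), (np.float64(106.3), np.float64(106.1)), (np.float64(106.4), np.float64(106.4)), (np.float64(106.7), np.float64(105.9)), (None, np.float64(105.2)), (np.float64(106.9), np.float64(106.4)), (np.float64(106.6), np.float64(106.3)), (np.float64(106.9), np.float64(106.2))]
18.875 [0.5571 0.2363 0.1484] yaw 0.399 tz [ 0.016  -0.0035 -0.9999] 0.0199 [-2.26 -1.13  5.75]
scene cup_rim [([0.5574, 0.2337, 0.1045], 0.68)]
scene short_tube_a_mid [([0.4936, -0.2537, 0.0471], 0.59), ([0.4479, -0.0112, 0.0023], 0.49)]
scene beaker [([0.446, -0.0051, 0.0019], 0.61)]
scene bottle [([0.7122, -0.0015, 0.0007], 0.68), ([0.556, 0.2324, 0.0883], 0.38)]
```

```bash
python3 -c "
from plant import *
print(close_job())"
```

```text
the job is handed in; nothing more can be done
None
```

The long tube is standing in the shaker cup, holding it down with the rim level with the collar. I handed the job in at about 19 s with the tube still gripped at 35 N.

**Last checks:**
- **Level:** in depth readings from the scene and side cameras, the rim and the collar edge agree to about 0.3 mm on average. Single sectors differ by up to about 1.2 mm.
- **Force:** the push was about 5.7 N, where about 6 N was expected at that level.
- **Hold:** the tool height and push stayed steady for about 4 s after the last move.
- **Bystanders:** the beaker and jar are where they were, within the networks' error. At the last look the networks found one short tube still in the rack. I did not check the other one separately after the lift.

**What disagreed or went less cleanly:**
- **Grip:** the first closing was about 10 mm off, because the tool had drifted after the descent. I opened, corrected and regripped about 11 mm lower than the suggested height.
- **Opening reading:** it showed 20 mm on what should be the 17 mm body. The tube held firmly, but I did not find out why.
- **Side load and tilt:** about 2 N of sideways load remained at the end. The tool leaned about 0.9°.
- **Rim detections:** the networks' own estimates of the rim height scattered between 0.1045 and 0.1085 m at the end, so I relied on the depth comparison instead.

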